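# Load the sample jars into their matching holders

### The arm

A 7-joint arm with a two-finger parallel gripper is mounted at the origin on the work surface. World frame = base frame: x ahead of the robot, y to its left, z up, the work surface at z = 0. Lengths are in m, angles in rad, forces in N, time in s.
With the tool pointing down it reaches from about 0.425 to 0.875 m from the base axis. Payload 9.9 kg.
Tool frame: the origin (TCP) lies midway between the tips of the shut fingers; the grasp point (between the pads) lies 19 mm behind it; z points along the fingers, y is the line along which they close (so a half turn about z gives the same grasp; the last joint's range is limited). The gripper opens to 85 mm and grips with 20 to 120 N. Pads are 22 mm wide; open, the fingers measure 114 mm over their backs; the gripper's body (76 mm by 85 mm) begins 54 mm behind the grasp point. The pads swing forward as they close: fully open they stand 13 mm farther back than shut.
Start: joints at [1.245, 0.576, 0.025, 1.437, -0.015, 1.129, -0.057], TCP at [0.162, -0.655, 0.231] pointing down, gripper open.
Joint ranges: [-2.76, 2.76], [-0.34, 2.15], [-1.52, 1.57], [0.19, 2.46], [-1.09, 4.23], [0.17, 1.99], [-2.82, 2.82]. Speed limits (rad/s): [2.22, 2.22, 3.01, 3.01, 3.14, 3.14, 3.14].

### API

Orientations are given as [roll, pitch, yaw] about the fixed x, y, z axes, in that order (R = Rz(yaw) Ry(pitch) Rx(roll)).
In Python, from bench import r gives the robot as it stands.
- The arm moves only by the tool apply_moves, never from a script. Its argument "rows" is a list of rows, each an object of numbers: "gripper": the opening, from 0 (shut) to 1 (fully open); "x", "y", "z": the shift along the tool's x, y, z in m; "wx", "wy", "wz": the turn, a rotation vector about the tool's x, y, z in rad. A call has 1 to 20 rows; each row is the pose to reach, as a shift and turn from the pose commanded when the call began, along the tool's axes at that moment; what a row does not reach only later rows make up. A row lasts 1/10 s, in which the tool goes at most 50 mm and 8.59 degrees, less where a joint would pass 70% of its speed; a pose out of reach is approached as far as the arm can. A call with a gripper value outside its range is refused whole. The fingers move at their own pace and stop on an object; "newtons" is the grip in N (left out, the last holds). Time passes only in rows, so rows that repeat a pose let the fingers close. It gives the time, the measured TCP pose, the force, the opening and the grip force at its end, in the units of the state.
- r.sense(): the state, without advancing time (a new reading comes with each control period).
- r.snapshot(name): name is "side" or "top"; returns a dict with "pixels" (420x560x3 uint8, red, green, blue), "mtx" (3x3 intrinsics, pixels), "k1" (the pictures are not rectified: a ray, as slopes to the right and down, at radius r is drawn at 1 + k1 r^2 times it, then the intrinsics apply), "R" (3x3) and "t" (3): a world point X has camera coordinates R X + t. Camera axes: x right, y down, z forward; pixel columns grow to the right and rows downward; lengths in m; the calibration is good to about 2 mm. A picture is of the moment at which its call begins. There is no depth.
- r.job_done(): hands the job in; it is judged then, once.
The state is a dict: "time": time; "joints": joint angles; "joint_velocities": joint speeds; "joint_torque": joint torques, N m; "tool_pos": TCP position; "tool_rot": TCP orientation; "contact_force": force on the tool from outside, world axes, zero at the start; "moment": the same for the moment, N m; "grip_width": finger opening in m; "grip_force": force on a finger pad.
Only numpy, scipy, OpenCV 4.12 (cv2) and the standard library are available. Lean on these libraries where they do the work, as an engineer would, in place of code of your own. Each camera call takes 0.05 s, during which the arm holds its last target. There are 200 camera calls.

### The job

Get the samples ready for the analyser: put each of the four straight-sided amber sample jars into the steel holder made for it, the three round jars into the round holders by size (smallest in smallest, largest in largest) and the square jar into the square one, each standing flat on the holder's floor. Keep the jars upright and set them down rather than dropping them, and leave the two narrow-necked reagent bottles standing where they are.

Things in the scene. Friction and masses are not known exactly. Their poses are not given: they have to be found in the camera images.
- jar_small: the smallest: round amber glass sample jar, 30 mm diameter and 60 mm tall, straight-sided: its black screw cap (top 20 mm) is as wide as the jar. Loose, standing upright. Origin: centre of its underside, z up the jar.
- jar_medium: the middle-sized: round amber glass sample jar, 47 mm diameter and 68 mm tall, straight-sided: its black screw cap (top 20 mm) is as wide as the jar. Loose, standing upright. Origin: centre of its underside, z up the jar.
- jar_large: the largest: round amber glass sample jar, 64 mm diameter and 80 mm tall, straight-sided: its black screw cap (top 20 mm) is as wide as the jar. Loose, standing upright. Origin: centre of its underside, z up the jar.
- jar_square: square amber glass sample jar, 44 x 44 mm and 75 mm tall, straight-sided: its square black cap (top 20 mm) is as wide as the jar. Loose, standing upright. Origin: centre of its underside, z up the jar, x and y square to its sides.
- well_small: round dark steel jar holder, fixed to the bench: a shallow well of 45 mm inner diameter with a 5 mm wall, its rim 14 mm above the bench, its cork floor 4 mm above the bench. For the smallest round jar. Origin: centre of its underside, on the bench, z up.
- well_medium: round dark steel jar holder, fixed to the bench: a shallow well of 62 mm inner diameter with a 5 mm wall, its rim 14 mm above the bench, its cork floor 4 mm above the bench. For the middle-sized round jar. Origin: centre of its underside, on the bench, z up.
- well_large: round dark steel jar holder, fixed to the bench: a shallow well of 79 mm inner diameter with a 5 mm wall, its rim 14 mm above the bench, its cork floor 4 mm above the bench. For the largest round jar. Origin: centre of its underside, on the bench, z up.
- well_square: square dark steel jar holder, fixed to the bench: a shallow well 60 x 60 mm inside with a 5 mm wall, rim 14 mm and cork floor 4 mm above the bench, for the square jar (which must be turned to suit). Origin: centre of its underside, on the bench, z up, x and y square to its sides.
- bottle_a: amber reagent bottle with a narrow neck and small black cap, 38 mm diameter, 88 mm tall, loose, upright; not a sample jar, stays where it stands. Origin: centre of its underside, z up.
- bottle_b: amber reagent bottle with a narrow neck and small black cap, 38 mm diameter, 88 mm tall, loose, upright; not a sample jar, stays where it stands. Origin: centre of its underside, z up.

How it is judged:
At the end, for the whole second after the job is handed in: Each jar stands upright (within 0.08 rad) and at rest on the floor of its own holder, foot 1 to 8 mm above the bench and its axis within 9.5 mm (round) or 12.5 mm (square) of the holder's; both narrow-necked bottles still stand (horizontal distance between jar_small and well_small below 0.0095 m and z of jar_small in the frame of well_small between 0.001 and 0.008 m and angle between each of jar_small, jar_medium, jar_large, jar_square's own z axis and vertical below 0.08 rad and linear speed of each of jar_small, jar_medium, jar_large, jar_square below 0.02 m/s and angular speed of each of jar_small, jar_medium, jar_large, jar_square below 0.2 rad/s and horizontal distance between jar_medium and well_medium below 0.0095 m and z of jar_medium in the frame of well_medium between 0.001 and 0.008 m and horizontal distance between jar_large and well_large below 0.0095 m and z of jar_large in the frame of well_large between 0.001 and 0.008 m and horizontal distance between jar_square and well_square below 0.0125 m and z of jar_square in the frame of well_square between 0.001 and 0.008 m and angle between each of bottle_a, bottle_b's own z axis and vertical below 0.1 rad); the robot touches nothing.
It fails at once if a sample jar is tipped more than about 30 degrees (angle between any of jar_small, jar_medium, jar_large, jar_square's own z axis and vertical above 0.52 rad).
It fails at once if a sample jar is dropped: let go with its foot more than 30 mm above the bench, touching nothing ((height (world z) of jar_small above 0.03 m and contact force between jar_small and anything else below 0.02 N and contact force between jar_small and the fingers below 0.02 N) or (height (world z) of jar_medium above 0.03 m and contact force between jar_medium and anything else below 0.02 N and contact force between jar_medium and the fingers below 0.02 N) or (height (world z) of jar_large above 0.03 m and contact force between jar_large and anything else below 0.02 N and contact force between jar_large and the fingers below 0.02 N) or (height (world z) of jar_square above 0.03 m and contact force between jar_square and anything else below 0.02 N and contact force between jar_square and the fingers below 0.02 N)).
It fails at once if a narrow-necked bottle is moved more than 25 mm or knocked over (distance of any of bottle_a, bottle_b from where it was at the start of the episode above 0.025 m or angle between any of bottle_a, bottle_b's own z axis and vertical above 0.5 rad).
It also fails if it takes over 128 s, if anything falls off the work surface, if the arm or the gripper's body presses on something with over 40 N, if the wrist force passes 120 N, or if a joint passes its speed limit or range.

## Working session

There is one attempt and no reset: what is moved stays moved. The work goes in short steps, Python scripts to look and compute and a tool call to move; the robot and the scene stay as the last step left them, time stands still between calls to the robot, and variables do not carry over. Pictures are saved under pics/ and viewed, at most 14 in all, crops included, and the job is handed in when it is done.

Besides the shell and the picture viewer there is one more tool, called as name([rows], argument=value, ...), one row to a line, values as JSON. apply_moves: Moves the arm, as the interface text tells. Its arguments: {"type":"object","properties":{"rows":{"type":"array","items":{"type":"object","properties":{"gripper":{"type":"number"},"x":{"type":"number"},"y":{"type":"number"},"z":{"type":"number"},"wx":{"type":"number"},"wy":{"type":"number"},"wz":{"type":"number"}}}},"newtons":{"type":"number"}},"required":["rows"]}

```bash
ls; mkdir -p pics; python3 - <<'E'
from bench import r
import cv2
for n in("top","side"):
    s=r.snapshot(n); cv2.imwrite(f"pics/{n}0.png",s["pixels"][:,:,::-1]); print(n,s["mtx"],s["k1"],s["R"],s["t"])
print(r.sense())
E
```

```text
pics
top [[416.22208789   0.         279.85583391]
 [  0.         416.22208789 215.59058239]
 [  0.           0.           1.        ]] -0.04015772896128774 [[ 0.00579404 -0.99976976 -0.02066039]
 [-0.98573285 -0.0022347  -0.16830254]
 [ 0.16821762  0.02134078 -0.98551885]] [-8.25887430e-04  5.30817375e-01  1.11841998e+00]
side [[470.90742905   0.         289.3072619 ]
 [  0.         470.90742905 212.89967857]
 [  0.           0.           1.        ]] 0.04784755763893806 [[-0.84924965 -0.52770473  0.01739961]
 [-0.36947546  0.57041987 -0.73355917]
 [ 0.37717756 -0.6294036  -0.67940283]] [0.43852786 0.22740914 0.88132174]
{'time': 0.1, 'joints': array([ 1.24517761,  0.57643307,  0.0248198 ,  1.43782732, -0.01498752,
        1.12899339, -0.05650526]), 'joint_velocities': array([-0.00071952, -0.00155878,  0.00059196, -0.00198667,  0.00022337,
       -0.00110089, -0.00058857]), 'joint_torque': array([ 6.28756155e-03, -7.67304897e+01,  2.25774072e+00, -2.86608464e+01,
        1.58287160e-02,  8.70347314e-03, -9.70664615e-06]), 'tool_pos': array([ 0.1615631 , -0.65496214,  0.23053716]), 'tool_rot': array([-3.14011740e+00,  7.12733083e-05,  2.41874421e-01]), 'contact_force': array([ 0.24165926, -0.11573227,  0.0468665 ]), 'moment': array([0.0007304 , 0.01632545, 0.00089439]), 'grip_force': 0.0, 'grip_width': 0.08546508025897549}
```

View pics/top0.png

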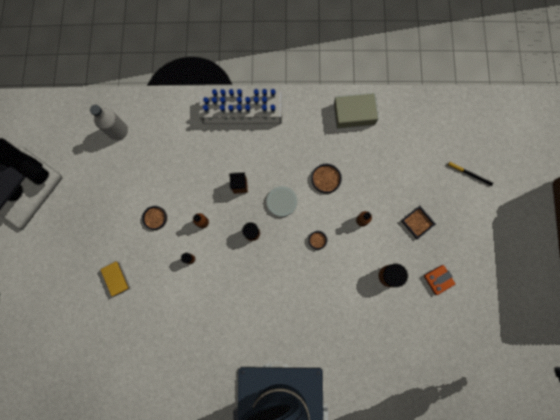

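View pics/side0.png

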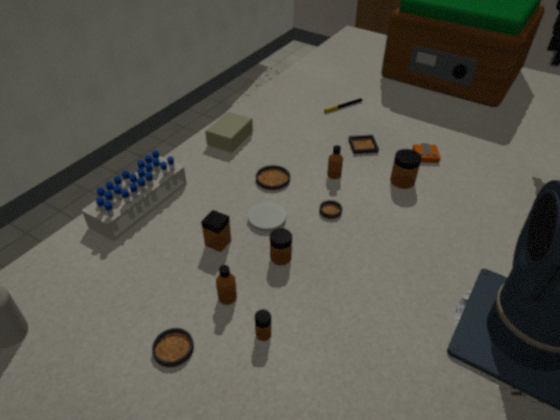

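The top view shows jars at about (188,259) small, (251,232) medium, (394,275) large and (239,183) square. Bottles are at (201,221) and (364,218). Wells are at (154,218), (326,179), (317,240) and a square one at (418,223). The side view shows the same layout, unoccluded.

```bash
python3 - <<'E'
from bench import r
import cv2,numpy as np
s=r.snapshot("top"); p=s["pixels"][:,:,::-1]
a=p[150:300,130:280];b=p[150:300,300:450]
cv2.imwrite("pics/c1.png",cv2.resize(np.hstack([a,b]),(800,400),interpolation=cv2.INTER_NEAREST))
s=r.snapshot("side"); p=s["pixels"][:,:,::-1]
a=p[200:370,140:310];b=p[125:295,260:430]
cv2.imwrite("pics/c2.png",cv2.resize(np.hstack([a,b]),(800,400),interpolation=cv2.INTER_NEAREST))
E
```

```text
(no output)
```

View pics/c1.png

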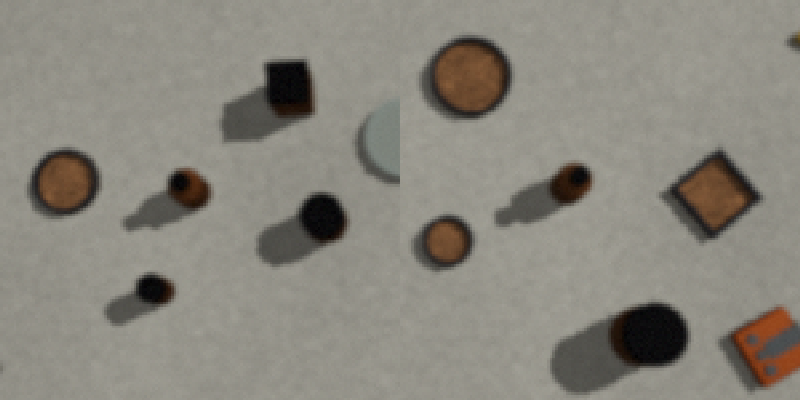

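View pics/c2.png

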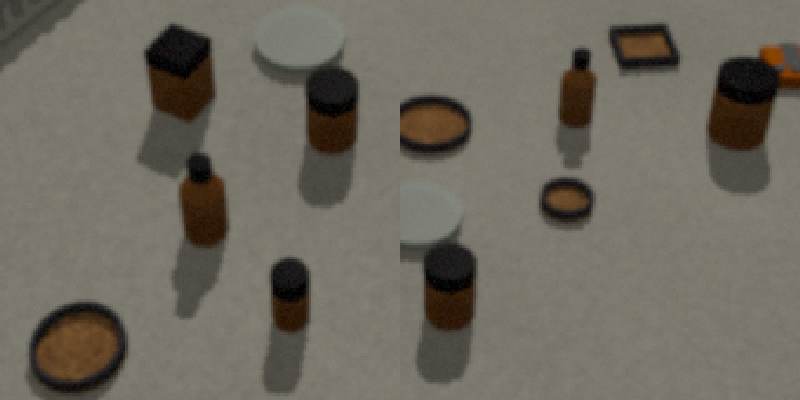

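The crops show clean dark caps over amber bodies, grey shadows, and dark rings with cork floors. The top-crop well at (65,182) is medium, (470,77) is large, (445,242) is small and (715,193) is square.

```bash
cat > loc.py <<'E'
import cv2,numpy as np
from bench import r
def ray(s,uv,z):
    f=s["mtx"]; d=((uv[0]-f[0,2])/f[0,0],(uv[1]-f[1,2])/f[1,1]); rd=np.hypot(*d); q=rd
    for _ in range(10): q=rd/(1+s["k1"]*q*q)
    v=s["R"].T@np.array([d[0]*q/rd,d[1]*q/rd,1]); c=-s["R"].T@s["t"]
    return (c+v*(z-c[2])/v[2])[:2]
def proj(s,X):
    c=s["R"]@np.array(X)+s["t"]; a=c[:2]/c[2]; a=a*(1+s["k1"]*(a@a)); m=s["mtx"]
    return a[0]*m[0,0]+m[0,2],a[1]*m[1,1]+m[1,2]
def masks(s):
    p=cv2.GaussianBlur(s["pixels"],(3,3),0).astype(int); mx,mn=p.max(2),p.min(2)
    black=(mx<42); obj=black|((mx-mn)>0.42*mx)
    return black.astype(np.uint8),obj.astype(np.uint8)
def blob(m,uv):
    n,l,st,ce=cv2.connectedComponentsWithStats(m)
    d=[np.hypot(*(ce[i]-uv))+(1e3 if st[i,4]<25 else 0) for i in range(1,n)]
    i=1+int(np.argmin(d)); c,_=cv2.findContours((l==i).astype(np.uint8),cv2.RETR_EXTERNAL,cv2.CHAIN_APPROX_NONE)
    h=max(c,key=cv2.contourArea); M=cv2.moments(cv2.convexHull(h))
    return np.array([M["m10"],M["m01"]])/M["m00"],h
H=dict(jar_small=.06,jar_medium=.068,jar_large=.08,jar_square=.075)
E
python3 - <<'E'
from loc import *
top=dict(jar_small=(188,259),jar_medium=(251,232),jar_large=(394,275),jar_square=(239,183),well_small=(317,240),well_medium=(154,218),well_large=(326,179),well_square=(418,223),bottle_a=(201,221),bottle_b=(364,218))
S={n:r.snapshot(n) for n in("top","side")}; K={n:masks(S[n]) for n in S}
for n,uv in top.items():
    h=H.get(n,.014 if 'w' in n[:1] else .08); g=ray(S["top"],uv,h/2)
    for c in S:
        u0=proj(S[c],[*g,h/2]); u,hc=blob(K[c][1],u0); w=ray(S[c],u,h/2)
        o=[np.round(w,4),'area',cv2.contourArea(hc)]
        if n in H:
            u0=proj(S[c],[*g,h-.01]); u,hb=blob(K[c][0],u0); o+=['cap',np.round(ray(S[c],u,h-.01),4),cv2.contourArea(hb)]
            hc=hb
        if 'square' in n and c=='top':
            pts=np.array([ray(S[c],q[0],h) for q in hc],np.float32); rc=cv2.minAreaRect(pts); o+=['rect',rc]
        print(n,c,*o)
E
```

```text
jar_small top [0.4116 0.2606] area 75.0 cap [0.4104 0.2569] 69.0
jar_small side [0.4113 0.2616] area 345.5 cap [0.4102 0.2626] 198.0
jar_medium top [0.4879 0.0839] area 182.5 cap [0.4847 0.0817] 182.5
jar_medium side [0.4871 0.084 ] area 614.5 cap [0.4863 0.0857] 335.0
jar_large top [ 0.3669 -0.3085] area 444.0 cap [ 0.366  -0.3013] 440.0
jar_large side [ 0.3549 -0.3345] area 1113.5 cap [ 0.3642 -0.303 ] 384.0
jar_square top [0.6266 0.122 ] area 241.5 cap [0.6203 0.1192] 234.0 rect ((0.6172348260879517, 0.11844144761562347), (0.05154889076948166, 0.041645728051662445), 1.1688599586486816)
jar_square side [0.6268 0.1224] area 796.5 cap [0.6248 0.1241] 377.5
well_small top [ 0.4671 -0.1045] area 158.0
well_small side [ 0.4657 -0.1021] area 231.5
well_medium top [0.5307 0.3698] area 298.0
well_medium side [0.5294 0.3725] area 1037.0
well_large top [ 0.6486 -0.1319] area 493.5
well_large side [ 0.6469 -0.1278] area 539.0
well_square top [ 0.518  -0.3926] area 415.0 rect ((0.5173299908638, -0.39062613248825073), (0.05945621803402901, 0.06754731386899948), 37.7705078125)
well_square side [ 0.5164 -0.3895] area 324.0
bottle_a top [0.5179 0.2253] area 121.0
bottle_a side [0.5162 0.232 ] area 515.5
bottle_b top [ 0.5243 -0.233 ] area 113.5
bottle_b side [ 0.523  -0.2278] area 299.0
```

```bash
cat >> loc.py <<'E'
from scipy.spatial.transform import Rotation as Ro
def delta(xyz,yaw=None):
    s=r.sense(); R=Ro.from_euler("xyz",s["tool_rot"]); d=R.inv().apply(np.array(xyz)-s["tool_pos"])
    w=[0,0,0] if yaw is None else (R.inv()*Ro.from_euler("xyz",[np.pi,0,np.radians(yaw)])).as_rotvec()
    print("shift",np.round(d,4),"turn",np.round(w,4),"t",round(s["time"],2),"yaw",np.degrees(s["tool_rot"][2]).round(2))
E
python3 -c "
from loc import *
delta([.366,-.306,.18],90)"
```

```text
shift [ 0.2821 -0.2901  0.0512] turn [-5.000e-04 -4.000e-04 -1.329e+00] t 0.3 yaw 13.85
```

apply_moves([
  {"x":0.03,"y":-0.03,"z":0.005,"wz":-0.12,"gripper":1},
  {"x":0.06,"y":-0.06,"z":0.01,"wz":-0.24},
  {"x":0.09,"y":-0.09,"z":0.015,"wz":-0.36},
  {"x":0.12,"y":-0.12,"z":0.02,"wz":-0.48},
  {"x":0.15,"y":-0.15,"z":0.025,"wz":-0.6},
  {"x":0.18,"y":-0.18,"z":0.03,"wz":-0.72},
  {"x":0.21,"y":-0.21,"z":0.035,"wz":-0.84},
  {"x":0.24,"y":-0.24,"z":0.04,"wz":-0.96},
  {"x":0.26,"y":-0.27,"z":0.045,"wz":-1.08},
  {"x":0.275,"y":-0.284,"z":0.05,"wz":-1.2},
  {"x":0.282,"y":-0.29,"z":0.051,"wz":-1.3},
  {"x":0.282,"y":-0.29,"z":0.051,"wz":-1.329},
  {"x":0.282,"y":-0.29,"z":0.051,"wz":-1.329},
  {"x":0.282,"y":-0.29,"z":0.051,"wz":-1.329},
  {"x":0.282,"y":-0.29,"z":0.051,"wz":-1.329},
])

```text
validation failed for argument at $.ro...
```

```bash
python3 -c "
from loc import *
delta([.366,-.306,.03],90)
print(r.sense()['joints'].round(2))
s=r.snapshot('side'); cv2.imwrite('pics/s1.png',cv2.resize(s['pixels'][80:240,300:500,::-1],(600,480)))"
```

```text
shift [ 0.2821 -0.29    0.2012] turn [-5.000e-04 -4.000e-04 -1.329e+00] t 0.3 yaw 13.85
[ 1.25  0.58  0.02  1.44 -0.01  1.13 -0.06]
```

View pics/s1.png

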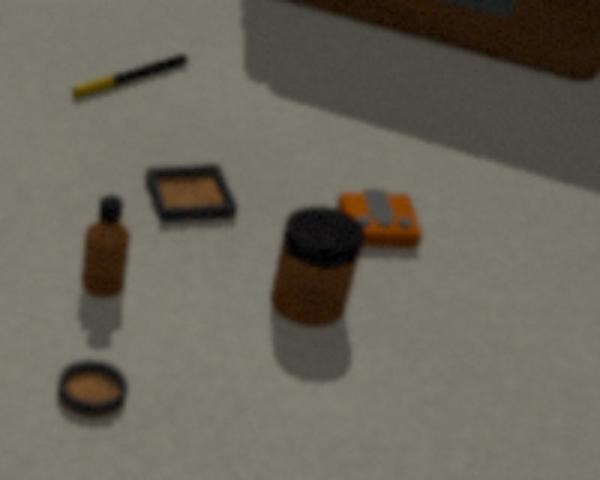

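The move was refused, so the picture only shows the untouched scene (large jar at crop (318,265)). I'll retry with full rows.

apply_moves([
  {"x":0.06,"y":-0.06,"z":0.01,"wx":0,"wy":0,"wz":-0.15,"gripper":1},
  {"x":0.12,"y":-0.12,"z":0.02,"wx":0,"wy":0,"wz":-0.3,"gripper":1},
  {"x":0.18,"y":-0.18,"z":0.03,"wx":0,"wy":0,"wz":-0.6,"gripper":1},
  {"x":0.24,"y":-0.25,"z":0.04,"wx":0,"wy":0,"wz":-0.9,"gripper":1},
  {"x":0.282,"y":-0.29,"z":0.051,"wx":0,"wy":0,"wz":-1.329,"gripper":1},
  {"x":0.282,"y":-0.29,"z":0.051,"wx":0,"wy":0,"wz":-1.329,"gripper":1},
  {"x":0.282,"y":-0.29,"z":0.051,"wx":0,"wy":0,"wz":-1.329,"gripper":1},
  {"x":0.282,"y":-0.29,"z":0.051,"wx":0,"wy":0,"wz":-1.329,"gripper":1},
  {"x":0.282,"y":-0.29,"z":0.051,"wx":0,"wy":0,"wz":-1.329,"gripper":1},
  {"x":0.282,"y":-0.29,"z":0.051,"wx":0,"wy":0,"wz":-1.329,"gripper":1},
  {"x":0.282,"y":-0.29,"z":0.051,"wx":0,"wy":0,"wz":-1.329,"gripper":1},
  {"x":0.282,"y":-0.29,"z":0.051,"wx":0,"wy":0,"wz":-1.329,"gripper":1},
  {"x":0.282,"y":-0.29,"z":0.051,"wx":0,"wy":0,"wz":-1.329,"gripper":1},
  {"x":0.282,"y":-0.29,"z":0.051,"wx":0,"wy":0,"wz":-1.329,"gripper":1},
  {"x":0.282,"y":-0.29,"z":0.051,"wx":0,"wy":0,"wz":-1.329,"gripper":1},
], newtons=50)

```text
time: 1.85
tool_pos: [0.3657, -0.3067, 0.1803]
tool_rot: [-3.142, 0.0, 1.569]
contact_force: [-0.8, 0.1, 0.3]
grip_width: 0.0857
grip_force: 0.0
```

```bash
python3 -c "
from loc import *
delta([.366,-.306,.03],90)
print(r.sense()['joints'].round(2))
s=r.snapshot('side'); cv2.imwrite('pics/s1.png',cv2.resize(s['pixels'][60:240,300:525,::-1],(600,480)))"
```

```text
shift [0.0007 0.0003 0.1503] turn [-0.      0.0001 -0.0014] t 1.85 yaw 89.92
[ 0.89  0.36 -0.39  2.    0.19  0.81  0.39]
```

View pics/s1.png

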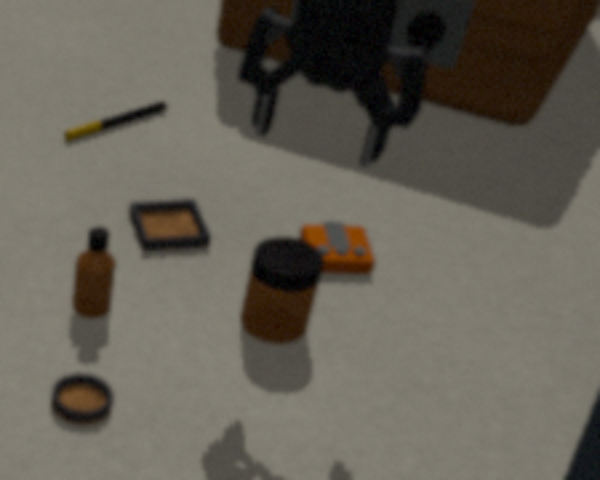

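The gripper hangs above the large jar (crop (285,290)), with the fingers straddling it along x. I'll descend and grasp.

apply_moves([
  {"x":0.001,"y":0,"z":0.03,"wx":0,"wy":0,"wz":0,"gripper":1},
  {"x":0.001,"y":0,"z":0.06,"wx":0,"wy":0,"wz":0,"gripper":1},
  {"x":0.001,"y":0,"z":0.09,"wx":0,"wy":0,"wz":0,"gripper":1},
  {"x":0.001,"y":0,"z":0.12,"wx":0,"wy":0,"wz":0,"gripper":1},
  {"x":0.001,"y":0,"z":0.14,"wx":0,"wy":0,"wz":0,"gripper":1},
  {"x":0.001,"y":0,"z":0.152,"wx":0,"wy":0,"wz":0,"gripper":1},
  {"x":0.001,"y":0,"z":0.152,"wx":0,"wy":0,"wz":0,"gripper":1},
  {"x":0.001,"y":0,"z":0.152,"wx":0,"wy":0,"wz":0,"gripper":1},
  {"x":0.001,"y":0,"z":0.152,"wx":0,"wy":0,"wz":0,"gripper":0.6},
  {"x":0.001,"y":0,"z":0.152,"wx":0,"wy":0,"wz":0,"gripper":0.6},
  {"x":0.001,"y":0,"z":0.152,"wx":0,"wy":0,"wz":0,"gripper":0.6},
  {"x":0.001,"y":0,"z":0.152,"wx":0,"wy":0,"wz":0,"gripper":0.4},
  {"x":0.001,"y":0,"z":0.152,"wx":0,"wy":0,"wz":0,"gripper":0.2},
  {"x":0.001,"y":0,"z":0.152,"wx":0,"wy":0,"wz":0,"gripper":0.0},
  {"x":0.001,"y":0,"z":0.152,"wx":0,"wy":0,"wz":0,"gripper":0.0},
], newtons=50)

```text
time: 3.4
tool_pos: [0.3662, -0.3057, 0.0294]
tool_rot: [3.141, 0.001, 1.57]
contact_force: [-1.2, 1.2, 6.6]
grip_width: 0.063
grip_force: 53.5
```

apply_moves([
  {"x":0,"y":0,"z":-0.015,"wx":0,"wy":0,"wz":0,"gripper":0},
  {"x":0,"y":0,"z":-0.04,"wx":0,"wy":0,"wz":0,"gripper":0},
  {"x":0,"y":0,"z":-0.07,"wx":0,"wy":0,"wz":0,"gripper":0},
  {"x":0,"y":0,"z":-0.1,"wx":0,"wy":0,"wz":0,"gripper":0},
  {"x":0,"y":0,"z":-0.12,"wx":0,"wy":0,"wz":0,"gripper":0},
  {"x":0.01,"y":0.016,"z":-0.13,"wx":0,"wy":0,"wz":0,"gripper":0},
  {"x":0.03,"y":0.048,"z":-0.13,"wx":0,"wy":0,"wz":0,"gripper":0},
  {"x":0.05,"y":0.08,"z":-0.13,"wx":0,"wy":0,"wz":0,"gripper":0},
  {"x":0.07,"y":0.112,"z":-0.13,"wx":0,"wy":0,"wz":0,"gripper":0},
  {"x":0.09,"y":0.144,"z":-0.13,"wx":0,"wy":0,"wz":0,"gripper":0},
  {"x":0.11,"y":0.176,"z":-0.13,"wx":0,"wy":0,"wz":0,"gripper":0},
  {"x":0.13,"y":0.208,"z":-0.13,"wx":0,"wy":0,"wz":0,"gripper":0},
  {"x":0.15,"y":0.24,"z":-0.13,"wx":0,"wy":0,"wz":0,"gripper":0},
  {"x":0.165,"y":0.265,"z":-0.13,"wx":0,"wy":0,"wz":0,"gripper":0},
  {"x":0.176,"y":0.281,"z":-0.12,"wx":0,"wy":0,"wz":0,"gripper":0},
  {"x":0.176,"y":0.281,"z":-0.1,"wx":0,"wy":0,"wz":0,"gripper":0},
  {"x":0.176,"y":0.281,"z":-0.08,"wx":0,"wy":0,"wz":0,"gripper":0},
  {"x":0.176,"y":0.281,"z":-0.06,"wx":0,"wy":0,"wz":0,"gripper":0},
  {"x":0.176,"y":0.281,"z":-0.05,"wx":0,"wy":0,"wz":0,"gripper":0},
  {"x":0.176,"y":0.281,"z":-0.05,"wx":0,"wy":0,"wz":0,"gripper":0},
], newtons=50)

```text
time: 5.4
tool_pos: [0.6454, -0.1297, 0.0766]
tool_rot: [-3.138, -0.0, 1.57]
contact_force: [-0.3, -0.8, -2.5]
grip_width: 0.0629
grip_force: 56.1
```

```bash
python3 -c "
from loc import *
delta([.6478,-.130,.035],90)
S={n:r.snapshot(n) for n in('top','side')}
a=S['side']['pixels'][100:220,220:340,::-1];b=S['top']['pixels'][110:230,260:380,::-1]
cv2.imwrite('pics/s2.png',cv2.resize(np.hstack([a,b]),(800,400),interpolation=1))"
```

```text
shift [-0.0003  0.0025  0.0416] turn [-0.0034 -0.0002 -0.0005] t 5.4 yaw 89.97
```

View pics/s2.png

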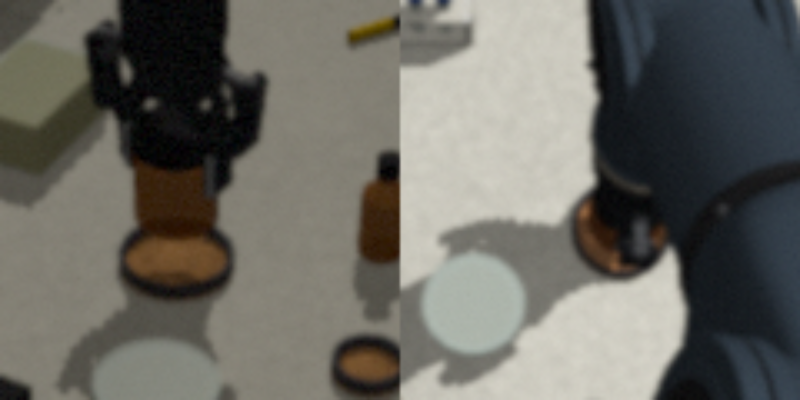

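```bash
python3 -c "
from loc import *
S=r.snapshot('side')
for z in(.05,.065): print(proj(S,[.6454,-.1297,z]))
print('well',proj(S,[.6478,-.13,.007]),proj(S,[.6478,-.135,.007]))
b,o=masks(S)
for v in range(148,170,3): print(v,''.join(map(str,o[v,250:300])))"
```

```text
(np.float64(273.12551240751395), np.float64(163.98549763686384))
(np.float64(273.0876725224522), np.float64(159.08987870813354))
well (np.float64(272.5076834401994), np.float64(177.16936582750103)) (np.float64(273.58211592472907), np.float64(176.14814941863227))
148 00000000011111111111111111111111111111100000000000
151 00000000000111111111111111111110011111100000000000
154 00000000000111111111111111111110011111000000000000
157 00000000000111111111111111111110000000000000000000
160 00000000000111111111111111111111110000000000000000
163 00000000000111111111111111111111110000000000000000
166 00000000000011111111111111111111110000000000000000
169 00000000000011111111111111111111110000000000000000
```

The jar hangs over the well, with its axis within about 1–2 mm of the TCP (side columns 261–284). I'll lower and release.

apply_moves([
  {"x":0,"y":0.0025,"z":0.005,"wx":-0.003,"wy":0,"wz":0,"gripper":0},
  {"x":0,"y":0.0025,"z":0.012,"wx":-0.003,"wy":0,"wz":0,"gripper":0},
  {"x":0,"y":0.0025,"z":0.02,"wx":-0.003,"wy":0,"wz":0,"gripper":0},
  {"x":0,"y":0.0025,"z":0.027,"wx":-0.003,"wy":0,"wz":0,"gripper":0},
  {"x":0,"y":0.0025,"z":0.034,"wx":-0.003,"wy":0,"wz":0,"gripper":0},
  {"x":0,"y":0.0025,"z":0.039,"wx":-0.003,"wy":0,"wz":0,"gripper":0},
  {"x":0,"y":0.0025,"z":0.042,"wx":-0.003,"wy":0,"wz":0,"gripper":0},
  {"x":0,"y":0.0025,"z":0.0425,"wx":-0.003,"wy":0,"wz":0,"gripper":0},
  {"x":0,"y":0.0025,"z":0.0425,"wx":-0.003,"wy":0,"wz":0,"gripper":0},
  {"x":0,"y":0.0025,"z":0.0425,"wx":-0.003,"wy":0,"wz":0,"gripper":0},
], newtons=50)

```text
time: 6.55
tool_pos: [0.6497, -0.1293, 0.0361]
tool_rot: [3.138, 0.0, 1.571]
contact_force: [-0.2, 0.1, -3.4]
grip_width: 0.0629
grip_force: 56.1
```

apply_moves([
  {"x":0,"y":-0.002,"z":0.001,"wx":0,"wy":0,"wz":0,"gripper":0},
  {"x":0,"y":-0.002,"z":0.002,"wx":0,"wy":0,"wz":0,"gripper":0},
  {"x":0,"y":-0.002,"z":0.003,"wx":0,"wy":0,"wz":0,"gripper":0},
  {"x":0,"y":-0.002,"z":0.003,"wx":0,"wy":0,"wz":0,"gripper":0},
  {"x":0,"y":-0.002,"z":0.003,"wx":0,"wy":0,"wz":0,"gripper":0},
], newtons=50)

```text
time: 7.05
tool_pos: [0.6474, -0.1293, 0.0335]
tool_rot: [3.139, 0.0, 1.571]
contact_force: [-3.0, 0.3, 5.6]
grip_width: 0.0628
grip_force: 56.9
```

apply_moves([
  {"x":0,"y":0,"z":0,"wx":0,"wy":0,"wz":0,"gripper":1},
  {"x":0,"y":0,"z":0,"wx":0,"wy":0,"wz":0,"gripper":1},
  {"x":0,"y":0,"z":0,"wx":0,"wy":0,"wz":0,"gripper":1},
  {"x":0,"y":0,"z":0,"wx":0,"wy":0,"wz":0,"gripper":1},
  {"x":0,"y":0,"z":0,"wx":0,"wy":0,"wz":0,"gripper":1},
  {"x":0,"y":0,"z":-0.03,"wx":0,"wy":0,"wz":0,"gripper":1},
  {"x":0,"y":0,"z":-0.07,"wx":0,"wy":0,"wz":0,"gripper":1},
  {"x":0,"y":0,"z":-0.11,"wx":0,"wy":0,"wz":0,"gripper":1},
  {"x":0,"y":0,"z":-0.14,"wx":0,"wy":0,"wz":0,"gripper":1},
  {"x":0.03,"y":-0.024,"z":-0.145,"wx":0,"wy":0,"wz":0,"gripper":1},
  {"x":0.07,"y":-0.054,"z":-0.145,"wx":0,"wy":0,"wz":0,"gripper":1},
  {"x":0.11,"y":-0.084,"z":-0.145,"wx":0,"wy":0,"wz":0,"gripper":1},
  {"x":0.15,"y":-0.114,"z":-0.145,"wx":0,"wy":0,"wz":0,"gripper":1},
  {"x":0.19,"y":-0.144,"z":-0.145,"wx":0,"wy":0,"wz":0,"gripper":1},
  {"x":0.213,"y":-0.16,"z":-0.13,"wx":0,"wy":0,"wz":0,"gripper":1},
  {"x":0.213,"y":-0.16,"z":-0.11,"wx":0,"wy":0,"wz":0,"gripper":1},
  {"x":0.213,"y":-0.16,"z":-0.1,"wx":0,"wy":0,"wz":0,"gripper":1},
  {"x":0.213,"y":-0.16,"z":-0.1,"wx":0,"wy":0,"wz":0,"gripper":1},
], newtons=50)

```text
time: 8.85
tool_pos: [0.4868, 0.0831, 0.1313]
tool_rot: [3.141, 0.001, 1.57]
contact_force: [-0.5, 0.1, 0.1]
grip_width: 0.0854
grip_force: 0.0
```

```bash
python3 -c "
from loc import *
delta([.487,.084,.026],90)
S={n:r.snapshot(n) for n in('top','side')}
a=S['side']['pixels'][100:220,220:340,::-1];b=S['top']['pixels'][110:230,260:380,::-1]
cv2.imwrite('pics/s3.png',cv2.resize(np.hstack([a,b]),(800,400),interpolation=1))"
```

```text
shift [1.000e-03 1.000e-04 1.053e-01] turn [ 0.001   0.0007 -0.0004] t 8.85 yaw 89.98
```

View pics/s3.png

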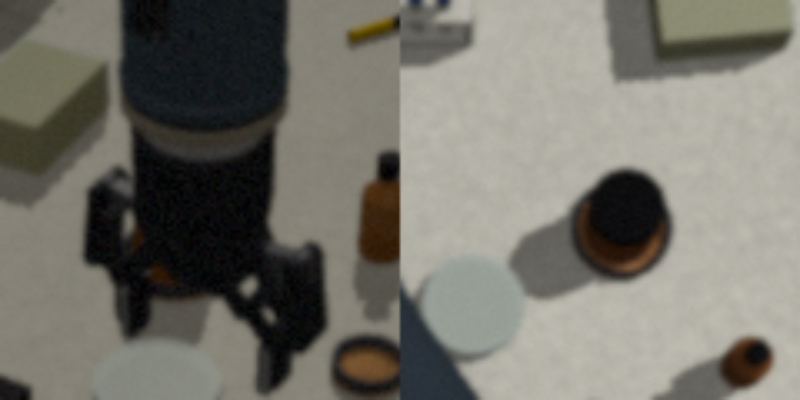

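The large jar stands centred in its well (top crop (625,220)). Next is the medium jar.

apply_moves([
  {"x":0.001,"y":0,"z":0.03,"wx":0,"wy":0,"wz":0,"gripper":1},
  {"x":0.001,"y":0,"z":0.06,"wx":0,"wy":0,"wz":0,"gripper":1},
  {"x":0.001,"y":0,"z":0.085,"wx":0,"wy":0,"wz":0,"gripper":1},
  {"x":0.001,"y":0,"z":0.1,"wx":0,"wy":0,"wz":0,"gripper":1},
  {"x":0.001,"y":0,"z":0.106,"wx":0,"wy":0,"wz":0,"gripper":1},
  {"x":0.001,"y":0,"z":0.106,"wx":0,"wy":0,"wz":0,"gripper":1},
  {"x":0.001,"y":0,"z":0.106,"wx":0,"wy":0,"wz":0,"gripper":0.6},
  {"x":0.001,"y":0,"z":0.106,"wx":0,"wy":0,"wz":0,"gripper":0.6},
  {"x":0.001,"y":0,"z":0.106,"wx":0,"wy":0,"wz":0,"gripper":0.5},
  {"x":0.001,"y":0,"z":0.106,"wx":0,"wy":0,"wz":0,"gripper":0.4},
  {"x":0.001,"y":0,"z":0.106,"wx":0,"wy":0,"wz":0,"gripper":0.2},
  {"x":0.001,"y":0,"z":0.106,"wx":0,"wy":0,"wz":0,"gripper":0},
  {"x":0.001,"y":0,"z":0.106,"wx":0,"wy":0,"wz":0,"gripper":0},
  {"x":0.001,"y":0,"z":0.106,"wx":0,"wy":0,"wz":0,"gripper":0},
], newtons=50)

```text
time: 10.35
tool_pos: [0.488, 0.0847, 0.0274]
tool_rot: [3.137, 0.0, 1.571]
contact_force: [-1.0, -0.7, 8.3]
grip_width: 0.046
grip_force: 50.0
```

apply_moves([
  {"x":0,"y":0,"z":-0.015,"wx":0,"wy":0,"wz":0,"gripper":0},
  {"x":0,"y":0,"z":-0.04,"wx":0,"wy":0,"wz":0,"gripper":0},
  {"x":0,"y":0,"z":-0.07,"wx":0,"wy":0,"wz":0,"gripper":0},
  {"x":0,"y":0,"z":-0.1,"wx":0,"wy":0,"wz":0,"gripper":0},
  {"x":0,"y":0,"z":-0.12,"wx":0,"wy":0,"wz":0,"gripper":0},
  {"x":0.02,"y":0,"z":-0.13,"wx":0,"wy":0,"wz":0,"gripper":0},
  {"x":0.05,"y":0.005,"z":-0.13,"wx":0,"wy":0,"wz":0,"gripper":0},
  {"x":0.09,"y":0.01,"z":-0.13,"wx":0,"wy":0,"wz":0,"gripper":0},
  {"x":0.13,"y":0.015,"z":-0.13,"wx":0,"wy":0,"wz":0,"gripper":0},
  {"x":0.17,"y":0.022,"z":-0.13,"wx":0,"wy":0,"wz":0,"gripper":0},
  {"x":0.21,"y":0.03,"z":-0.13,"wx":0,"wy":0,"wz":0,"gripper":0},
  {"x":0.25,"y":0.036,"z":-0.13,"wx":0,"wy":0,"wz":0,"gripper":0},
  {"x":0.275,"y":0.04,"z":-0.13,"wx":0,"wy":0,"wz":0,"gripper":0},
  {"x":0.286,"y":0.042,"z":-0.12,"wx":0,"wy":0,"wz":0,"gripper":0},
  {"x":0.286,"y":0.042,"z":-0.1,"wx":0,"wy":0,"wz":0,"gripper":0},
  {"x":0.286,"y":0.042,"z":-0.08,"wx":0,"wy":0,"wz":0,"gripper":0},
  {"x":0.286,"y":0.042,"z":-0.06,"wx":0,"wy":0,"wz":0,"gripper":0},
  {"x":0.286,"y":0.042,"z":-0.05,"wx":0,"wy":0,"wz":0,"gripper":0},
  {"x":0.286,"y":0.042,"z":-0.05,"wx":0,"wy":0,"wz":0,"gripper":0},
  {"x":0.286,"y":0.042,"z":-0.05,"wx":0,"wy":0,"wz":0,"gripper":0},
], newtons=50)

```text
time: 12.35
tool_pos: [0.5297, 0.3704, 0.0769]
tool_rot: [3.138, -0.0, 1.57]
contact_force: [1.0, -0.6, -0.8]
grip_width: 0.0459
grip_force: 51.5
```

```bash
python3 -c "
from loc import *
delta([.530,.371,.0315],90)
S={n:r.snapshot(n) for n in('top','side')}
p=r.sense()['tool_pos']; print(proj(S['side'],[*p[:2],p[2]]),proj(S['side'],[.53,.371,.007]))
b,o=masks(S['side'])
for v in range(300,360,4): print(v,''.join(map(str,o[v,145:205])))
a=S['side']['pixels'][260:380,120:240,::-1];b=S['top']['pixels'][160:280,100:220,::-1]
cv2.imwrite('pics/s4.png',cv2.resize(np.hstack([a,b]),(800,400),interpolation=1))"
```

```text
shift [0.0006 0.0002 0.0454] turn [ 0.0032 -0.0001 -0.0005] t 12.35 yaw 89.97
(np.float64(166.62991317531348), np.float64(323.90296681001377)) (np.float64(172.76416943474885), np.float64(346.79051514081635))
300 111111111111111111111111111111110000000000000111000000000000
304 111111111111111111111111111111111111100000000111100000000000
308 001111111111111111111111111111111111111111111111000000000000
312 001111111111111111111111111111111111111111111110000000000000
316 000011111111111111111111111111111111111111111100000000000000
320 000000011111111111111111111111111111111111000000000000000000
324 000000001111111111111111110111111111110000000000000000000000
328 000000000111111111111111100000111111110000000000000000000000
332 000000000011111111111111110000011111111100000000000000000000
336 000000000001111111111111111111111111111111010000000000000000
340 000000000000111111111111111111111111111111111000000000000000
344 000000000011111111111111111111111111111111111000000000000000
348 000000000011111111111111111111111111111111110000000000000000
352 000000000001111111111111111111111111111111001100000000000000
356 000000000000111111111111111111111111110001110000000000000000
```

View pics/s4.png

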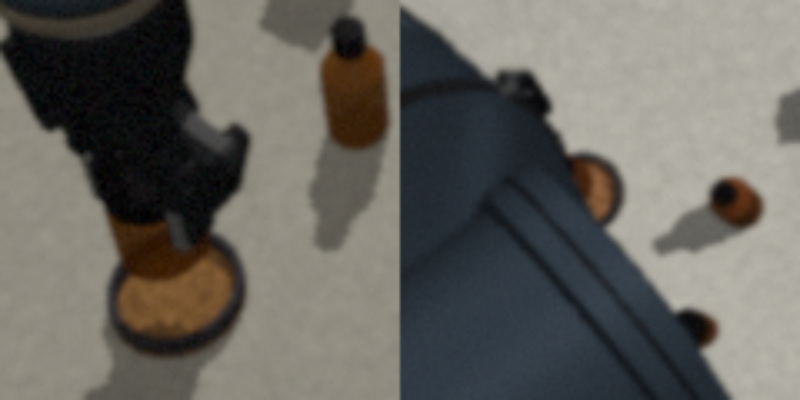

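The medium jar hangs over its well (crop foot about (165,265), well (178,292)), which fits its remaining height. Lowering.

apply_moves([
  {"x":0.0005,"y":0,"z":0.007,"wx":0,"wy":0,"wz":0,"gripper":0},
  {"x":0.0005,"y":0,"z":0.014,"wx":0,"wy":0,"wz":0,"gripper":0},
  {"x":0.0005,"y":0,"z":0.022,"wx":0,"wy":0,"wz":0,"gripper":0},
  {"x":0.0005,"y":0,"z":0.03,"wx":0,"wy":0,"wz":0,"gripper":0},
  {"x":0.0005,"y":0,"z":0.036,"wx":0,"wy":0,"wz":0,"gripper":0},
  {"x":0.0005,"y":0,"z":0.041,"wx":0,"wy":0,"wz":0,"gripper":0},
  {"x":0.0005,"y":0,"z":0.044,"wx":0,"wy":0,"wz":0,"gripper":0},
  {"x":0.0005,"y":0,"z":0.0455,"wx":0,"wy":0,"wz":0,"gripper":0},
  {"x":0.0005,"y":0,"z":0.0465,"wx":0,"wy":0,"wz":0,"gripper":0},
  {"x":0.0005,"y":0,"z":0.0465,"wx":0,"wy":0,"wz":0,"gripper":0},
  {"x":0.0005,"y":0,"z":0.0465,"wx":0,"wy":0,"wz":0,"gripper":0},
], newtons=50)

```text
time: 13.55
tool_pos: [0.5294, 0.3712, 0.0314]
tool_rot: [3.138, 0.0, 1.571]
contact_force: [-4.4, -3.3, 13.1]
grip_width: 0.0458
grip_force: 53.1
```

apply_moves([
  {"x":0,"y":0,"z":0,"wx":0,"wy":0,"wz":0,"gripper":1},
  {"x":0,"y":0,"z":0,"wx":0,"wy":0,"wz":0,"gripper":1},
  {"x":0,"y":0,"z":0,"wx":0,"wy":0,"wz":0,"gripper":1},
  {"x":0,"y":0,"z":0,"wx":0,"wy":0,"wz":0,"gripper":1},
  {"x":0,"y":0,"z":0,"wx":0,"wy":0,"wz":0,"gripper":1},
  {"x":0,"y":0,"z":-0.03,"wx":0,"wy":0,"wz":0,"gripper":1},
  {"x":0,"y":0,"z":-0.07,"wx":0,"wy":0,"wz":0,"gripper":1},
  {"x":0,"y":0,"z":-0.11,"wx":0,"wy":0,"wz":0,"gripper":1},
  {"x":0,"y":0,"z":-0.14,"wx":0,"wy":0,"wz":0,"gripper":1},
  {"x":-0.03,"y":-0.032,"z":-0.145,"wx":0,"wy":0,"wz":0,"gripper":1},
  {"x":-0.06,"y":-0.064,"z":-0.145,"wx":0,"wy":0,"wz":0,"gripper":1},
  {"x":-0.09,"y":-0.096,"z":-0.145,"wx":0,"wy":0,"wz":0,"gripper":1},
  {"x":-0.11,"y":-0.118,"z":-0.13,"wx":0,"wy":0,"wz":0,"gripper":1},
  {"x":-0.11,"y":-0.118,"z":-0.11,"wx":0,"wy":0,"wz":0,"gripper":1},
  {"x":-0.11,"y":-0.118,"z":-0.1,"wx":0,"wy":0,"wz":0,"gripper":1},
  {"x":-0.11,"y":-0.118,"z":-0.1,"wx":0,"wy":0,"wz":0,"gripper":1},
  {"x":-0.11,"y":-0.118,"z":-0.1,"wx":0,"wy":0,"wz":0,"gripper":1},
], newtons=40)

```text
time: 15.25
tool_pos: [0.4117, 0.262, 0.1298]
tool_rot: [3.139, -0.001, 1.571]
contact_force: [0.3, 0.4, 0.5]
grip_width: 0.0855
grip_force: 0.0
```

```bash
python3 -c "
from loc import *
delta([.4113,.261,.021],90)
S={n:r.snapshot(n) for n in('top','side')}
a=S['side']['pixels'][260:380,120:280,::-1];b=S['top']['pixels'][160:280,130:290,::-1]
cv2.imwrite('pics/s5.png',cv2.resize(np.hstack([a,b]),(800,300),interpolation=1))"
```

```text
shift [-0.0011 -0.0007  0.1088] turn [ 0.003  -0.0005  0.0004] t 15.25 yaw 90.02
```

View pics/s5.png

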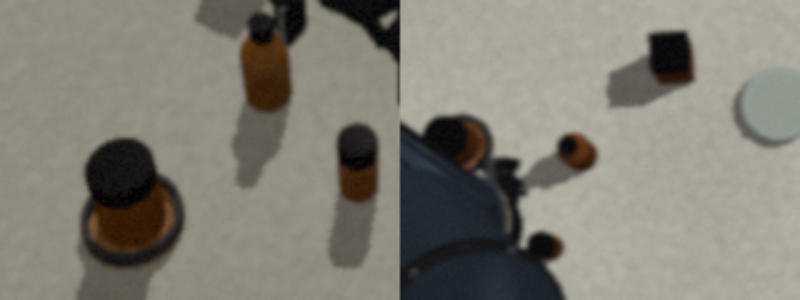

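The medium jar stands in its well (side crop (130,200)). Grasping the small jar next.

apply_moves([
  {"x":-0.001,"y":-0.0007,"z":0.03,"wx":0,"wy":0,"wz":0,"gripper":1},
  {"x":-0.001,"y":-0.0007,"z":0.06,"wx":0,"wy":0,"wz":0,"gripper":0.9},
  {"x":-0.001,"y":-0.0007,"z":0.085,"wx":0,"wy":0,"wz":0,"gripper":0.8},
  {"x":-0.001,"y":-0.0007,"z":0.1,"wx":0,"wy":0,"wz":0,"gripper":0.8},
  {"x":-0.001,"y":-0.0007,"z":0.108,"wx":0,"wy":0,"wz":0,"gripper":0.8},
  {"x":-0.001,"y":-0.0007,"z":0.108,"wx":0,"wy":0,"wz":0,"gripper":0.8},
  {"x":-0.001,"y":-0.0007,"z":0.108,"wx":0,"wy":0,"wz":0,"gripper":0.6},
  {"x":-0.001,"y":-0.0007,"z":0.108,"wx":0,"wy":0,"wz":0,"gripper":0.5},
  {"x":-0.001,"y":-0.0007,"z":0.108,"wx":0,"wy":0,"wz":0,"gripper":0.45},
  {"x":-0.001,"y":-0.0007,"z":0.108,"wx":0,"wy":0,"wz":0,"gripper":0.4},
  {"x":-0.001,"y":-0.0007,"z":0.108,"wx":0,"wy":0,"wz":0,"gripper":0.3},
  {"x":-0.001,"y":-0.0007,"z":0.108,"wx":0,"wy":0,"wz":0,"gripper":0.2},
  {"x":-0.001,"y":-0.0007,"z":0.108,"wx":0,"wy":0,"wz":0,"gripper":0.1},
  {"x":-0.001,"y":-0.0007,"z":0.108,"wx":0,"wy":0,"wz":0,"gripper":0},
  {"x":-0.001,"y":-0.0007,"z":0.108,"wx":0,"wy":0,"wz":0,"gripper":0},
], newtons=40)

```text
time: 16.85
tool_pos: [0.4111, 0.2603, 0.0222]
tool_rot: [3.138, -0.0, 1.571]
contact_force: [-0.7, -1.3, 7.0]
grip_width: 0.0293
grip_force: 38.9
```

apply_moves([
  {"x":0,"y":0,"z":-0.02,"wx":0,"wy":0,"wz":0,"gripper":0},
  {"x":0,"y":0,"z":-0.05,"wx":0,"wy":0,"wz":0,"gripper":0},
  {"x":0,"y":0,"z":-0.08,"wx":0,"wy":0,"wz":0,"gripper":0},
  {"x":0,"y":0,"z":-0.1,"wx":0,"wy":0,"wz":0,"gripper":0},
  {"x":-0.02,"y":0.01,"z":-0.11,"wx":0,"wy":0,"wz":0,"gripper":0},
  {"x":-0.05,"y":0.025,"z":-0.11,"wx":0,"wy":0,"wz":0,"gripper":0},
  {"x":-0.09,"y":0.04,"z":-0.11,"wx":0,"wy":0,"wz":0,"gripper":0},
  {"x":-0.13,"y":0.05,"z":-0.11,"wx":0,"wy":0,"wz":0,"gripper":0},
  {"x":-0.17,"y":0.055,"z":-0.11,"wx":0,"wy":0,"wz":0,"gripper":0},
  {"x":-0.21,"y":0.055,"z":-0.11,"wx":0,"wy":0,"wz":0,"gripper":0},
  {"x":-0.25,"y":0.055,"z":-0.11,"wx":0,"wy":0,"wz":0,"gripper":0},
  {"x":-0.29,"y":0.055,"z":-0.11,"wx":0,"wy":0,"wz":0,"gripper":0},
  {"x":-0.33,"y":0.055,"z":-0.11,"wx":0,"wy":0,"wz":0,"gripper":0},
  {"x":-0.355,"y":0.055,"z":-0.1,"wx":0,"wy":0,"wz":0,"gripper":0},
  {"x":-0.3635,"y":0.055,"z":-0.08,"wx":0,"wy":0,"wz":0,"gripper":0},
  {"x":-0.3635,"y":0.055,"z":-0.06,"wx":0,"wy":0,"wz":0,"gripper":0},
  {"x":-0.3635,"y":0.055,"z":-0.05,"wx":0,"wy":0,"wz":0,"gripper":0},
  {"x":-0.3635,"y":0.055,"z":-0.05,"wx":0,"wy":0,"wz":0,"gripper":0},
  {"x":-0.3635,"y":0.055,"z":-0.05,"wx":0,"wy":0,"wz":0,"gripper":0},
  {"x":-0.3635,"y":0.055,"z":-0.05,"wx":0,"wy":0,"wz":0,"gripper":0},
], newtons=40)

```text
time: 18.85
tool_pos: [0.4663, -0.103, 0.0725]
tool_rot: [3.137, 0.0, 1.571]
contact_force: [-0.1, -0.2, -1.1]
grip_width: 0.0291
grip_force: 39.6
```

```bash
python3 -c "
from loc import *
delta([.4664,-.1033,.0262],90)
S={n:r.snapshot(n) for n in('top','side')}
p=r.sense()['tool_pos']; print('tcp px',proj(S['side'],p),'well',proj(S['side'],[.4664,-.1033,.007]))
a=S['side']['pixels'][150:250,280:380,::-1];b=S['top']['pixels'][180:280,260:360,::-1]
cv2.imwrite('pics/s6.png',cv2.resize(np.hstack([a,b]),(800,400),interpolation=1))
b,o=masks(S['side'])
for v in range(176,216,2): print(v,''.join(map(str,o[v,300:360])))"
```

```text
shift [-0.0003 -0.0001  0.0463] turn [0.0043 0.0002 0.0006] t 18.85 yaw 90.04
tcp px (np.float64(332.49027727930024), np.float64(187.93881612694034)) well (np.float64(330.22752037850944), np.float64(209.1169214116324))
176 000000000000000000000001111111111111111111111111111110000000
178 000000000000000000000001111111111111111111111111111100000000
180 000000000000000000000011111111111111111111111111110000000000
182 000000000000000000000001111111111111110011111000000000000000
184 000000000000000000000000111111111111110011110000000000000000
186 000000000000000000000000001111111111110111110000000000000000
188 000000000000000000000000000111111111000111100000000000000000
190 000000000000000000000000000111111111000000000000000000000000
192 000000000000000000000000000111111111100000000000000000000000
194 000000000000000000000000000111111111100000000000000000000000
196 000000000000000000000000000111111111100000000000000000000000
198 000000000000000000000000000000111000000000000000000000000000
200 000000000000000000000000000000000000000000000000000000000000
202 000000000000000000000000001111111110000000000000000000000000
204 000000000000000000000001111111111111110000000000000000000000
206 000000000000000000000001111111111111111100000000000000000000
208 000000000000000000000011111111111111111000000000000000000000
210 000000000000000000000011111111111111111100000000000000000000
212 000000000000000000000110111111111111110000000000000000000000
214 000000000000000000000011111011111100011100000000000000000000
```

View pics/s6.png

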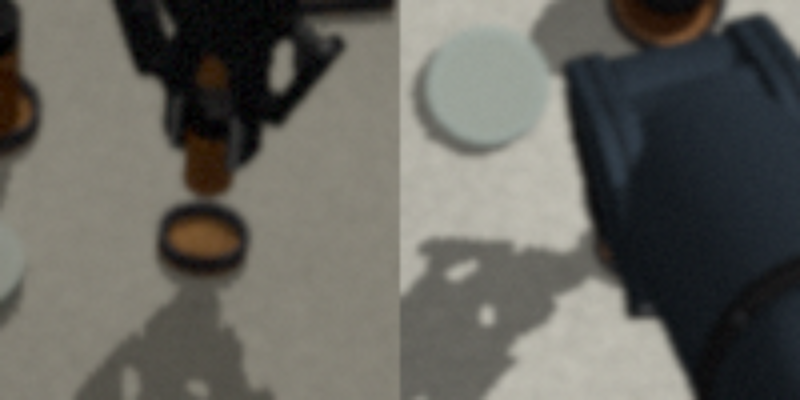

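The small jar hangs straight over its well (side crop jar (208,160), well (203,238)). Lowering.

apply_moves([
  {"x":0,"y":0,"z":0.007,"wx":0,"wy":0,"wz":0,"gripper":0},
  {"x":0,"y":0,"z":0.015,"wx":0,"wy":0,"wz":0,"gripper":0},
  {"x":0,"y":0,"z":0.023,"wx":0,"wy":0,"wz":0,"gripper":0},
  {"x":0,"y":0,"z":0.031,"wx":0,"wy":0,"wz":0,"gripper":0},
  {"x":0,"y":0,"z":0.037,"wx":0,"wy":0,"wz":0,"gripper":0},
  {"x":0,"y":0,"z":0.042,"wx":0,"wy":0,"wz":0,"gripper":0},
  {"x":0,"y":0,"z":0.045,"wx":0,"wy":0,"wz":0,"gripper":0},
  {"x":0,"y":0,"z":0.0465,"wx":0,"wy":0,"wz":0,"gripper":0},
  {"x":0,"y":0,"z":0.047,"wx":0,"wy":0,"wz":0,"gripper":0},
  {"x":0,"y":0,"z":0.047,"wx":0,"wy":0,"wz":0,"gripper":0},
  {"x":0,"y":0,"z":0.047,"wx":0,"wy":0,"wz":0,"gripper":0},
], newtons=40)

```text
time: 20.05
tool_pos: [0.4657, -0.1033, 0.0261]
tool_rot: [3.138, 0.001, 1.571]
contact_force: [-5.7, 1.8, 24.7]
grip_width: 0.0292
grip_force: 42.2
```

apply_moves([
  {"x":0,"y":0,"z":-0.001,"wx":0,"wy":0,"wz":0,"gripper":1},
  {"x":0,"y":0,"z":-0.001,"wx":0,"wy":0,"wz":0,"gripper":1},
  {"x":0,"y":0,"z":-0.001,"wx":0,"wy":0,"wz":0,"gripper":1},
  {"x":0,"y":0,"z":-0.001,"wx":0,"wy":0,"wz":0,"gripper":1},
  {"x":0,"y":0,"z":-0.001,"wx":0,"wy":0,"wz":0,"gripper":1},
  {"x":0,"y":0,"z":-0.001,"wx":0,"wy":0,"wz":0,"gripper":1},
  {"x":0,"y":0,"z":-0.03,"wx":0,"wy":0,"wz":0,"gripper":1},
  {"x":0,"y":0,"z":-0.07,"wx":0,"wy":0,"wz":0,"gripper":1},
  {"x":0,"y":0,"z":-0.11,"wx":0,"wy":0,"wz":0,"gripper":1},
  {"x":0,"y":0,"z":-0.14,"wx":0,"wy":0,"wz":0,"gripper":1},
  {"x":0.03,"y":0.02,"z":-0.15,"wx":0,"wy":0,"wz":0,"gripper":1},
  {"x":0.065,"y":0.045,"z":-0.15,"wx":0,"wy":0,"wz":0,"gripper":1},
  {"x":0.1,"y":0.07,"z":-0.15,"wx":0,"wy":0,"wz":0,"gripper":1},
  {"x":0.135,"y":0.095,"z":-0.15,"wx":0,"wy":0,"wz":0,"gripper":1},
  {"x":0.17,"y":0.12,"z":-0.15,"wx":0,"wy":0,"wz":0,"gripper":1},
  {"x":0.205,"y":0.145,"z":-0.15,"wx":0,"wy":0,"wz":0,"gripper":1},
  {"x":0.2255,"y":0.161,"z":-0.14,"wx":0,"wy":0,"wz":0,"gripper":1},
  {"x":0.2255,"y":0.161,"z":-0.12,"wx":0,"wy":0,"wz":0,"gripper":1},
  {"x":0.2255,"y":0.161,"z":-0.12,"wx":0,"wy":0,"wz":0,"gripper":1},
  {"x":0.2255,"y":0.161,"z":-0.12,"wx":0,"wy":0,"wz":0,"gripper":1},
], newtons=50)

```text
time: 22.05
tool_pos: [0.626, 0.1215, 0.145]
tool_rot: [3.14, 0.001, 1.57]
contact_force: [-0.5, 0.5, 0.1]
grip_width: 0.0855
grip_force: 0.0
```

```bash
cp pics/top0.png /tmp/t.png; python3 - <<'E'
from loc import *
delta([.6265,.1222,.0285],90)
S={n:r.snapshot(n) for n in('top','side')}
# square well: cork floor only, both views; square jar: edges of black cap in the first pictures
for n in S:
    p=cv2.GaussianBlur(S[n]["pixels"],(3,3),0).astype(int); m=((p.max(2)-p.min(2)>.35*p.max(2))&(p.max(2)>70)).astype(np.uint8)
    u,h=blob(m,proj(S[n],[.517,-.391,.004])); pts=np.array([ray(S[n],q[0],.004) for q in h],np.float32)
    print(n,'cork',cv2.minAreaRect(pts),cv2.contourArea(h))
img=cv2.imread('pics/top0.png')[:,:,::-1]; m=(img.max(2)<22).astype(np.uint8); m[:150]=0
for z,thr in((.075,18),(.075,24),(.075,30)):
    mm=(img.max(2)<thr).astype(np.uint8); u,h=blob(mm,(238,181)); pts=np.array([ray(S['top'],q[0],z) for q in h],np.float32); print(thr,u,cv2.minAreaRect(pts))
cv2.imwrite('pics/s7.png',np.hstack([cv2.resize(img[165:205,220:260,::-1],(400,400)),cv2.resize(S['side']['pixels'][150:270,280:400,::-1],(400,400))]))
E
```

```text
shift [0.0008 0.0004 0.1165] turn [ 0.0015  0.0008 -0.0004] t 22.05 yaw 89.98
top cork ((0.5186460018157959, -0.39363551139831543), (0.06060418486595154, 0.05637989938259125), 37.76350784301758) 368.0
side cork ((0.5195785760879517, -0.3960111737251282), (0.05549158900976181, 0.039138972759246826), 33.09670639038086) 139.5
18 [237.43768116 181.1884058 ] ((0.6224768161773682, 0.11853878945112228), (0.04006793722510338, 0.036135535687208176), 1.5118263959884644)
24 [237.44294699 181.35759209] ((0.6215043067932129, 0.11850534379482269), (0.04292237386107445, 0.036151111125946045), 1.5118263959884644)
30 [237.48094079 181.55068938] ((0.6212533116340637, 0.11831282079219818), (0.042770855128765106, 0.04186444357037544), 0.01787613146007061)
```

View pics/s7.png

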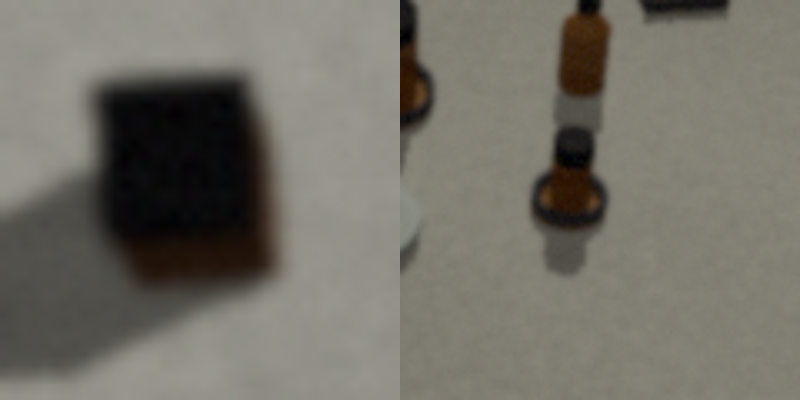

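The small jar stands in its well (right crop (572,180)). The square jar is turned about +2–3°, and the square well about 39°. Grasping the square jar.

apply_moves([
  {"x":0.001,"y":0.0004,"z":0.03,"wx":0,"wy":0,"wz":-0.035,"gripper":1},
  {"x":0.001,"y":0.0004,"z":0.06,"wx":0,"wy":0,"wz":-0.035,"gripper":1},
  {"x":0.001,"y":0.0004,"z":0.09,"wx":0,"wy":0,"wz":-0.035,"gripper":1},
  {"x":0.001,"y":0.0004,"z":0.11,"wx":0,"wy":0,"wz":-0.035,"gripper":1},
  {"x":0.001,"y":0.0004,"z":0.117,"wx":0,"wy":0,"wz":-0.035,"gripper":1},
  {"x":0.001,"y":0.0004,"z":0.117,"wx":0,"wy":0,"wz":-0.035,"gripper":1},
  {"x":0.001,"y":0.0004,"z":0.117,"wx":0,"wy":0,"wz":-0.035,"gripper":0.7},
  {"x":0.001,"y":0.0004,"z":0.117,"wx":0,"wy":0,"wz":-0.035,"gripper":0.6},
  {"x":0.001,"y":0.0004,"z":0.117,"wx":0,"wy":0,"wz":-0.035,"gripper":0.55},
  {"x":0.001,"y":0.0004,"z":0.117,"wx":0,"wy":0,"wz":-0.035,"gripper":0.5},
  {"x":0.001,"y":0.0004,"z":0.117,"wx":0,"wy":0,"wz":-0.035,"gripper":0.4},
  {"x":0.001,"y":0.0004,"z":0.117,"wx":0,"wy":0,"wz":-0.035,"gripper":0.2},
  {"x":0.001,"y":0.0004,"z":0.117,"wx":0,"wy":0,"wz":-0.035,"gripper":0},
  {"x":0.001,"y":0.0004,"z":0.117,"wx":0,"wy":0,"wz":-0.035,"gripper":0},
  {"x":0.001,"y":0.0004,"z":0.117,"wx":0,"wy":0,"wz":-0.035,"gripper":0},
], newtons=50)

```text
time: 23.65
tool_pos: [0.6276, 0.1234, 0.0294]
tool_rot: [3.137, -0.0, 1.606]
contact_force: [-1.3, -0.1, 6.3]
grip_width: 0.0434
grip_force: 49.8
```

```bash
python3 -c "
from loc import *
delta([.5175,-.3915,.08],39)"
```

```text
shift [-0.5107 -0.1278 -0.0512] turn [ 0.004 -0.002  0.925] t 23.65 yaw 92.0
```

apply_moves([
  {"x":0,"y":0,"z":-0.015,"wx":0,"wy":0,"wz":0,"gripper":0},
  {"x":0,"y":0,"z":-0.04,"wx":0,"wy":0,"wz":0,"gripper":0},
  {"x":0,"y":0,"z":-0.07,"wx":0,"wy":0,"wz":0,"gripper":0},
  {"x":0,"y":0,"z":-0.1,"wx":0,"wy":0,"wz":0,"gripper":0},
  {"x":0,"y":0,"z":-0.125,"wx":0,"wy":0,"wz":0,"gripper":0},
  {"x":-0.02,"y":-0.005,"z":-0.135,"wx":0,"wy":0,"wz":0.05,"gripper":0},
  {"x":-0.05,"y":-0.0125,"z":-0.135,"wx":0,"wy":0,"wz":0.12,"gripper":0},
  {"x":-0.09,"y":-0.0225,"z":-0.135,"wx":0,"wy":0,"wz":0.19,"gripper":0},
  {"x":-0.13,"y":-0.0325,"z":-0.135,"wx":0,"wy":0,"wz":0.26,"gripper":0},
  {"x":-0.17,"y":-0.0425,"z":-0.135,"wx":0,"wy":0,"wz":0.33,"gripper":0},
  {"x":-0.21,"y":-0.0525,"z":-0.135,"wx":0,"wy":0,"wz":0.4,"gripper":0},
  {"x":-0.25,"y":-0.0625,"z":-0.135,"wx":0,"wy":0,"wz":0.47,"gripper":0},
  {"x":-0.29,"y":-0.0725,"z":-0.135,"wx":0,"wy":0,"wz":0.54,"gripper":0},
  {"x":-0.33,"y":-0.0825,"z":-0.135,"wx":0,"wy":0,"wz":0.61,"gripper":0},
  {"x":-0.37,"y":-0.0925,"z":-0.135,"wx":0,"wy":0,"wz":0.68,"gripper":0},
  {"x":-0.41,"y":-0.1025,"z":-0.135,"wx":0,"wy":0,"wz":0.75,"gripper":0},
  {"x":-0.45,"y":-0.1125,"z":-0.135,"wx":0,"wy":0,"wz":0.82,"gripper":0},
  {"x":-0.485,"y":-0.121,"z":-0.135,"wx":0,"wy":0,"wz":0.88,"gripper":0},
  {"x":-0.504,"y":-0.126,"z":-0.135,"wx":0,"wy":0,"wz":0.925,"gripper":0},
  {"x":-0.51,"y":-0.128,"z":-0.135,"wx":0,"wy":0,"wz":0.925,"gripper":0},
], newtons=50)

```text
time: 25.65
tool_pos: [0.515, -0.3935, 0.1629]
tool_rot: [3.14, -0.001, 0.676]
contact_force: [0.1, -0.2, -0.8]
grip_width: 0.0434
grip_force: 51.2
```

```bash
python3 -c "
from loc import *
delta([.5175,-.3915,.075],39)"
```

```text
shift [ 0.0031 -0.0002  0.0879] turn [ 0.002  -0.0013 -0.005 ] t 25.65 yaw 38.72
```

apply_moves([
  {"x":0,"y":0,"z":0.02,"wx":0,"wy":0,"wz":0,"gripper":0},
  {"x":0,"y":0,"z":0.045,"wx":0,"wy":0,"wz":0,"gripper":0},
  {"x":0,"y":0,"z":0.07,"wx":0,"wy":0,"wz":0,"gripper":0},
  {"x":0,"y":0,"z":0.085,"wx":0,"wy":0,"wz":0,"gripper":0},
  {"x":0,"y":0,"z":0.09,"wx":0,"wy":0,"wz":0,"gripper":0},
  {"x":0,"y":0,"z":0.09,"wx":0,"wy":0,"wz":0,"gripper":0},
  {"x":0,"y":0,"z":0.09,"wx":0,"wy":0,"wz":0,"gripper":0},
], newtons=50)

```text
time: 26.35
tool_pos: [0.5177, -0.391, 0.074]
tool_rot: [3.138, -0.003, 0.681]
contact_force: [-0.2, -0.8, -1.2]
grip_width: 0.0432
grip_force: 51.2
```

```bash
python3 -c "
from loc import *
delta([.5175,-.3915,.0334],39)
S={n:r.snapshot(n) for n in('top','side')}
a=S['side']['pixels'][80:180,310:410,::-1];b=S['top']['pixels'][170:270,370:470,::-1]
cv2.imwrite('pics/s8.png',cv2.resize(np.hstack([a,b]),(800,400),interpolation=1))
p=r.sense()['tool_pos']; print('axis px at z .05,.007',proj(S['side'],[*p[:2],.05]),proj(S['side'],[*p[:2],.007]))"
```

```text
shift [-0.0006  0.0001  0.0406] turn [ 0.0032 -0.0029  0.0006] t 26.35 yaw 39.03
axis px at z .05,.007 (np.float64(364.8484020581546), np.float64(130.94524431327415)) (np.float64(362.8703354825727), np.float64(144.09457060112663))
```

View pics/s8.png

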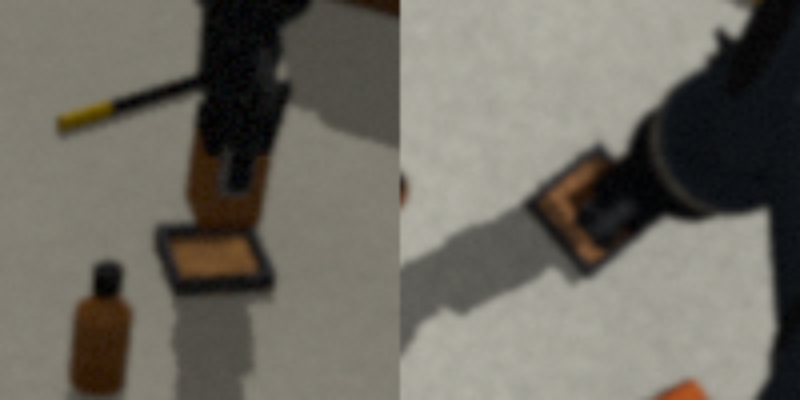

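The square jar hangs over its well, aligned, about 2 mm too far along tool −x (jar centre column ≈367, well ≈363.5). I'll correct by 2 mm and lower.

apply_moves([
  {"x":0.002,"y":0,"z":0.006,"wx":0,"wy":0,"wz":0,"gripper":0},
  {"x":0.002,"y":0,"z":0.013,"wx":0,"wy":0,"wz":0,"gripper":0},
  {"x":0.002,"y":0,"z":0.021,"wx":0,"wy":0,"wz":0,"gripper":0},
  {"x":0.002,"y":0,"z":0.028,"wx":0,"wy":0,"wz":0,"gripper":0},
  {"x":0.002,"y":0,"z":0.034,"wx":0,"wy":0,"wz":0,"gripper":0},
  {"x":0.002,"y":0,"z":0.038,"wx":0,"wy":0,"wz":0,"gripper":0},
  {"x":0.002,"y":0,"z":0.04,"wx":0,"wy":0,"wz":0,"gripper":0},
  {"x":0.002,"y":0,"z":0.041,"wx":0,"wy":0,"wz":0,"gripper":0},
  {"x":0.002,"y":0,"z":0.041,"wx":0,"wy":0,"wz":0,"gripper":0},
  {"x":0.002,"y":0,"z":0.041,"wx":0,"wy":0,"wz":0,"gripper":0},
], newtons=50)

```text
time: 27.45
tool_pos: [0.5184, -0.3895, 0.0334]
tool_rot: [3.14, -0.002, 0.681]
contact_force: [-5.2, 4.0, 15.8]
grip_width: 0.0435
grip_force: 52.9
```

apply_moves([
  {"x":0,"y":0,"z":-0.001,"wx":0,"wy":0,"wz":0,"gripper":1},
  {"x":0,"y":0,"z":-0.001,"wx":0,"wy":0,"wz":0,"gripper":1},
  {"x":0,"y":0,"z":-0.001,"wx":0,"wy":0,"wz":0,"gripper":1},
  {"x":0,"y":0,"z":-0.001,"wx":0,"wy":0,"wz":0,"gripper":1},
  {"x":0,"y":0,"z":-0.001,"wx":0,"wy":0,"wz":0,"gripper":1},
  {"x":0,"y":0,"z":-0.001,"wx":0,"wy":0,"wz":0,"gripper":1},
  {"x":0,"y":0,"z":-0.03,"wx":0,"wy":0,"wz":0,"gripper":1},
  {"x":0,"y":0,"z":-0.07,"wx":0,"wy":0,"wz":0,"gripper":1},
  {"x":0,"y":0,"z":-0.11,"wx":0,"wy":0,"wz":0,"gripper":1},
  {"x":0,"y":0,"z":-0.15,"wx":0,"wy":0,"wz":0,"gripper":1},
  {"x":-0.03,"y":0.03,"z":-0.17,"wx":0,"wy":0,"wz":0,"gripper":1},
  {"x":-0.06,"y":0.06,"z":-0.17,"wx":0,"wy":0,"wz":0,"gripper":1},
  {"x":-0.09,"y":0.09,"z":-0.17,"wx":0,"wy":0,"wz":0,"gripper":1},
  {"x":-0.12,"y":0.12,"z":-0.17,"wx":0,"wy":0,"wz":0,"gripper":1},
  {"x":-0.14,"y":0.14,"z":-0.17,"wx":0,"wy":0,"wz":0,"gripper":1},
  {"x":-0.14,"y":0.14,"z":-0.17,"wx":0,"wy":0,"wz":0,"gripper":1},
  {"x":-0.14,"y":0.14,"z":-0.17,"wx":0,"wy":0,"wz":0,"gripper":1},
  {"x":-0.14,"y":0.14,"z":-0.17,"wx":0,"wy":0,"wz":0,"gripper":1},
], newtons=50)

```text
time: 29.25
tool_pos: [0.4983, -0.5851, 0.2017]
tool_rot: [3.14, -0.003, 0.682]
contact_force: [0.2, -0.8, -0.1]
grip_width: 0.0851
grip_force: 0.0
```

```bash
python3 - <<'E'
from loc import *
S={n:r.snapshot(n) for n in('top','side')}
W=dict(jar_small=(.4664,-.1033),jar_medium=(.53,.371),jar_large=(.6478,-.13),jar_square=(.5175,-.3915))
t=[];s=[]
for n,w in W.items():
    h=H[n]; o=[n]
    for c in S:
        # black cap alone against its own well silhouette, same picture
        p=cv2.GaussianBlur(S[c]["pixels"],(3,3),0).max(2); u,hb=blob((p<30).astype(np.uint8),proj(S[c],[*w,h-.006]))
        o+=[c,np.round(ray(S[c],u,h+.004-.01)-w,4),cv2.contourArea(hb)]
    print(*o)
    for L,c in((t,'top'),(s,'side')):
        u=np.array(proj(S[c],[*w,.04])).astype(int); L.append(cv2.resize(S[c]['pixels'][u[1]-30:u[1]+30,u[0]-30:u[0]+30,::-1],(200,200)))
cv2.imwrite('pics/s9.png',np.vstack([np.hstack(t),np.hstack(s)]))
E
```

```text
jar_small top [ 0.0008 -0.001 ] 73.0 side [-0.0015  0.0034] 78.0
jar_medium top [-0.002  -0.0044] 187.5 side [-0.0012  0.0011] 545.5
jar_large top [-0.0028  0.0005] 360.0 side [-0.0018  0.0047] 327.5
jar_square top [-0.0011  0.0037] 241.5 side [-0.0016  0.0051] 164.5
```

View pics/s9.png

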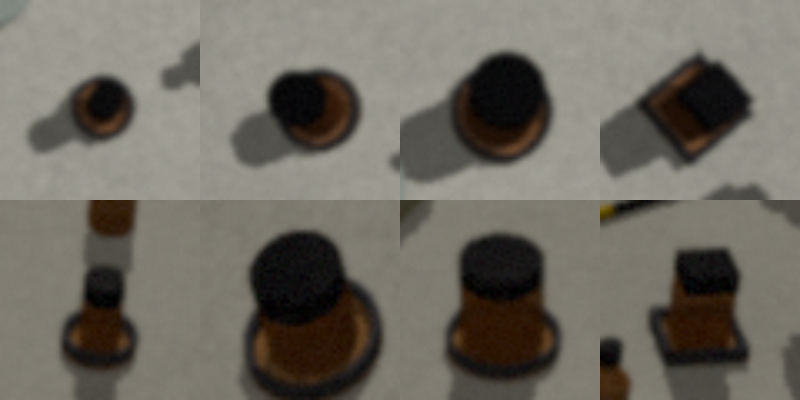

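All four jars stand upright on the floors of their own holders, centred to within a few millimetres. The gripper is clear, so I'm handing in.

```bash
python3 -c "
from bench import r
print(r.job_done())"
```

```text
the job is handed in; nothing more can be done
None
```

I placed all four sample jars in their matching holders, left both reagent bottles standing where they were, and handed in the job at about 29 s of the 128 s allowed; the hand-in returned no verdict.

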